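# Seat the drilled plate on the fixture's locating pins

## Robot

A 6-joint arm with a two-finger parallel gripper is mounted at the origin on a cart in front of the work surface, level with it; the furniture and walls round the work are solid. World frame = base frame: x ahead of the robot, y to its left, z up, the work surface at z = 0. Lengths are in m, angles in rad, forces in N, time in s.
With the tool pointing down it reaches from about 0.25 to 0.725 m from the base axis. Payload 4 kg.
Tool frame: the origin (TCP) lies at the very end of the fingers, on their centre line; the grasp point (between the pads) lies 19 mm behind it; x points along the fingers, z is the direction in which the jaws open and shut, and the axes are right-handed (so a half turn about x gives the same grasp; the last joint's range is limited). The gripper opens to 85 mm and grips with 20 to 120 N. Pads are 22 mm wide; open, the fingers measure 114 mm over their backs; the gripper's body (76 mm by 85 mm) begins 54 mm behind the grasp point. The pads swing forward as they close: fully open they stand 13 mm farther back than shut.
Start: joints at [1.212, 0.241, 0.005, 1.335, 0, 1.571], TCP at [0.176, 0.468, 0.231] pointing down, gripper open.
Joint ranges: [-2.72, 2.72], [-1.05, 1.87], [-1.09, 1.28], [-1.99, 2.15], [-1.42, 1.44], [-3.14, 3.14]. Speed limits (rad/s): [2.79, 2.79, 3.14, 3.14, 3.14, 3.14].

## Interface

Orientations are given as a unit quaternion [x, y, z, w].
In Python, from workcell import bot gives the robot as it stands.
- The arm moves only by the tool step_arm, never from a script. Its argument "series" is a list of rows, each an object of numbers: "x", "y", "z": the shift along the world's x, y, z in cm; "twist": the turn about the world's z in degrees; "jaw": the finger opening in cm, from 0 to 8.54. In form: [{"x": .., "y": .., "z": .., "twist": .., "jaw": ..}, ...]. A call has 1 to 10 rows; each row is the pose to reach, as a shift and turn from the pose measured when the call began; what a row does not reach only later rows make up. A row lasts 1/12 s, in which the tool goes at most 41.7 mm and 7.16 degrees, less where a joint would pass 70% of its speed; a pose out of reach is approached as far as the arm can. A call with a gripper value outside its range is refused whole. The fingers move at their own pace and stop on an object; the grip force is fixed at half the most. Time passes only in rows, so rows that repeat a pose let the fingers close. It gives the time, the measured TCP pose, the force and the opening at its end, in the units of the state.
- bot.get_obs(): the state, without advancing time (a new reading comes with each control period).
- bot.camera(name): name is "side" or "top" or "wrist"; returns (picture, depth): 420x560x3 uint8, red, green, blue; 420x560 float32, m along the optical axis (not along the pixel's ray), 0 where there is no reading.
- bot.camera_info(name): a dict with "camera_matrix" (3x3 intrinsics, pixels), "D" ([k1, k2, p1, p2, k3] as OpenCV has them; the pictures are not rectified), "R" (3x3) and "t" (3): a world point X has camera coordinates R X + t; the wrist camera has in their place "mount" (4x4, takes a point from camera to tool coordinates, whose origin is the TCP and whose axes are the tool frame's). Camera axes: x right, y down, z forward; pixel columns grow to the right and rows downward; lengths in m; the calibration is good to about 2 mm. A picture is of the moment at which its call begins: read the wrist's pose just before it. camera_info takes no time and is no camera call.
- bot.job_done(): hands the job in, once; it reports no verdict.
The state is a dict: "clock": time; "joint_pos": joint angles; "joint_vel": joint speeds; "tau": joint torques, N m; "eef_pos": TCP position; "tool_rot": TCP orientation; "ft_force": force on the tool from outside, world axes, zero at the start; "ft_torque": the same for the moment, N m; "grip_width": finger opening in m.
Only numpy, scipy, OpenCV 4.12 (cv2) and the standard library are available. Lean on these libraries where they do the work, as an engineer would, in place of code of your own. Each camera call takes 0.05 s, during which the arm holds its last target.

## Task

The aluminium plate with two holes lies crooked on top of the two locating pins of the steel fixture. Without picking it up, push it with the fingertips until both its holes drop over the pins and it lies flat on the fixture, then move clear. Leave the other things on the bench where they are.

Things in the scene. Friction and masses are not known exactly. Their poses are not given: they have to be found in the camera images.
- fixture: Dark steel fixture, bolted down: a slab 150 (x) x 300 (y) x 16 (z) mm with a stop rail along its far (+x) side and two pins. Origin at the centre of its underside, z up, x away from the robot, y to the left; yaw varies up to 0.25 rad.
- rail (a point): middle of the foot of the stop rail's face towards the robot (fixture x = 50.5, y = 0, z = 16 mm). The bright rail runs along y, 260 mm long, 22 mm wide, 26 mm high. A plate pushed flush against it is square to the pins and 1.5 mm too far from the robot; the pins' round noses take that up, so it can be slid along the rail until it drops.
- plate: Loose pale, bare aluminium plate 90 (x) x 180 (y) x 10 (z) mm, 0.3 to 0.6 kg, slides with 2 to 8 N and may be pushed with 16 N. Origin at the centre of its underside; seated, its axes match the fixture's and its origin is at fixture x = 4, y = 0, z = 16 mm. It starts resting on both pin tips, near long edge down on the slab (tilt about 0.11 rad), 22 to 36 mm too far left, 8 to 18 mm too near the robot, turned up to 0.09 rad.
- left_pin (a point): foot of the left (+y) locating pin, on the slab's top face (fixture x = 16, y = 45, z = 16 mm). The pin is 10 mm in diameter and stands 8 mm above the slab: 3 mm straight, then a round (hemispherical) nose
- right_pin (a point): foot of the right (-y) locating pin, the same (fixture x = 16, y = -45, z = 16 mm)
- left_hole (a point): centre of the plate's left (+y) through hole, 13 mm in diameter, at its underside (plate x = 12, y = 45 mm)
- right_hole (a point): centre of the plate's right (-y) through hole, 13 mm in diameter, at its underside (plate x = 12, y = -45 mm)
- centre_punch: Bystander, to be left alone: dark steel centre punch lying on its side, 13 mm thick, 113 mm long, right of the fixture; origin at the centre of its underside
- bolt_1: Bystander, to be left alone: grey hexagon-head bolt lying on its side, 22 x 69 x 19 mm, left of the fixture; origin at the centre of its underside
- wood_block: Bystander, to be left alone: beech offcut lying flat, 62 x 130 x 42 mm, right of the fixture; origin at the centre of its underside

How it is judged:
By the outcome, as a careful person would: the job done as asked, in the order asked, and still so for the second after the job is handed in, with the robot touching nothing.
It also fails if it takes over 42 s, if anything falls off the work surface, if the arm or the gripper's body presses on something with over 40 N, if the wrist force passes 120 N, or if a joint passes its speed limit or range.

## Working session

There is one attempt and no reset: what is moved stays moved. The work goes in short steps, Python scripts to look and compute and a tool call to move; the robot and the scene stay as the last step left them, time stands still between calls to the robot, and variables do not carry over. Pictures are saved under pics/ and viewed, and the job is handed in when it is done.

Besides the shell and the picture viewer there is one more tool, called after "Call:" by a JSON object that holds its "name" and its "arguments", one argument or row to a line. step_arm: Moves the arm, as the interface text tells. Its arguments: {"type":"object","properties":{"series":{"type":"array","items":{"type":"object","properties":{"x":{"type":"number"},"y":{"type":"number"},"z":{"type":"number"},"twist":{"type":"number"},"jaw":{"type":"number"}}}}},"required":["series"]}

```bash
ls; mkdir -p pics; python3 - <<'E'
from workcell import bot
import cv2,numpy as np
o=bot.get_obs();print({k:np.round(v,4) for k,v in o.items()})
for n in ["top","side"]:
    p,d=bot.camera(n); cv2.imwrite(f"pics/{n}0.png",p[:,:,::-1]); np.savez(f"{n}0.npz",p=p,d=d)
    i=bot.camera_info(n);print(n,i)
print(bot.camera_info("wrist"))
E
```

```text
pics
{'clock': np.float64(0.0), 'joint_pos': array([ 1.212 ,  0.2414,  0.0037,  1.3352, -0.    ,  1.5708]), 'joint_vel': array([ 0.0007, -0.0014, -0.0009, -0.0002, -0.0003, -0.0002]), 'tau': array([ 2.00000e-04, -3.72314e+01,  2.52411e+01,  1.67000e-02,
        0.00000e+00,  0.00000e+00]), 'eef_pos': array([0.1754, 0.4676, 0.2304]), 'tool_rot': array([-0.4032,  0.5818,  0.4023,  0.5806]), 'ft_force': array([0.1713, 0.4484, 0.1927]), 'ft_torque': array([-0.0083,  0.0012, -0.013 ]), 'grip_width': np.float64(0.0853)}
top {'camera_matrix': array([[386.59512748,   0.        , 274.61169117],
       [  0.        , 386.59512748, 214.77498848],
       [  0.        ,   0.        ,   1.        ]]), 'D': array([-0.06527225,  0.        ,  0.        ,  0.        ,  0.        ]), 'R': array([[-0.01639407, -0.99984373,  0.00661413],
       [-0.98978284,  0.01529133, -0.14176075],
       [ 0.14163746, -0.00887059, -0.98987885]]), 't': array([-0.0176364 ,  0.49719584,  1.02461862])}
side {'camera_matrix': array([[413.3126707 ,   0.        , 282.48718071],
       [  0.        , 413.3126707 , 210.551455
[... 243 characters left out ...]
  [ 0.07192376,  0.91570018, -0.39537344]]), 't': array([-0.4842859 ,  0.04807315,  0.95427804])}
{'camera_matrix': array([[297.55332078,   0.        , 283.90757269],
       [  0.        , 297.55332078, 212.32225075],
       [  0.        ,   0.        ,   1.        ]]), 'D': array([-0.05427041,  0.        ,  0.        ,  0.        ,  0.        ]), 'mount': array([[ 1.67550668e-04, -2.95803340e-01,  9.55248845e-01,
        -1.43607575e-01],
       [-1.48494496e-03, -9.55247879e-01, -2.95802780e-01,
         7.59448235e-02],
       [ 9.99998883e-01, -1.36893000e-03, -5.99304099e-04,
        -3.03405385e-04],
       [ 0.00000000e+00,  0.00000000e+00,  0.00000000e+00,
         1.00000000e+00]])}
```

View pics/top0.png

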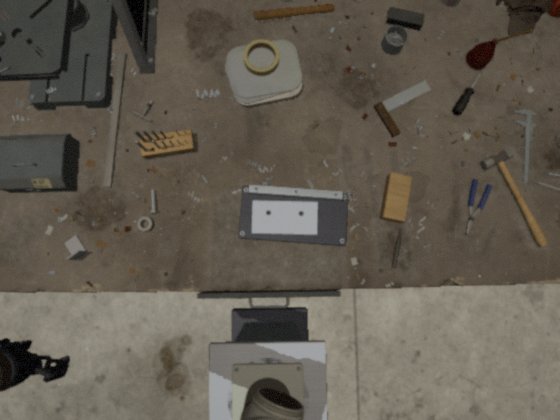

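View pics/side0.png

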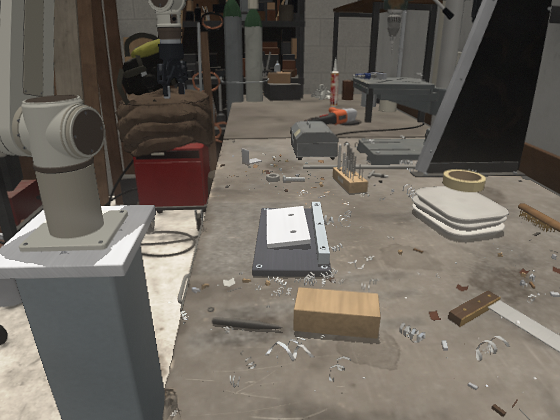

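The top view shows the fixture around (293,215), its rail along the top edge, and the plate at (284,217), with its holes at (268,213) and (301,213). Next I'll get rough positions, then move the wrist camera in for finer ones.

```bash
cat > h.py <<'E'
import numpy as np,cv2
from scipy.spatial.transform import Rotation as Ro
def pix2world(uv,zw,info,R,t):
    """intersect pixel rays with plane z=zw; R,t world->cam"""
    n=cv2.undistortPoints(np.float64(uv).reshape(-1,1,2),info["camera_matrix"],info["D"]).reshape(-1,2)
    d=np.c_[n,np.ones(len(n))]@R; c=-R.T@t
    s=(np.asarray(zw)-c[2])/d[:,2]
    return c+d*s[:,None]
def wristRt(info,obs):
    T=np.eye(4);T[:3,:3]=Ro.from_quat(obs["tool_rot"]).as_matrix();T[:3,3]=obs["eef_pos"]
    W=T@info["mount"]; R=W[:3,:3].T; return R,-R@W[:3,3]
def proj(X,info,R,t):
    return cv2.projectPoints(np.float64(X).reshape(-1,1,3),cv2.Rodrigues(R)[0],t,info["camera_matrix"],info["D"])[0].reshape(-1,2)
E
python3 - <<'E'
from h import *
from workcell import bot
i=bot.camera_info("top");p=np.load("top0.npz")["p"]
print(pix2world([[268,213],[301,213],[242,237],[343,242],[244,187],[347,192],[153,200],[397,197],[398,245]],[.03,.03,.016,.016,.042,.042,.01,.042,.01],i,i["R"],i["t"]).round(4))
c=p[175:255,225:365,::-1];cv2.imwrite("pics/c0.png",cv2.resize(c,None,fx=5.7,fy=5.7,interpolation=cv2.INTER_CUBIC)[:, :798])
print(Ro.from_quat(bot.get_obs()["tool_rot"]).as_matrix().round(3))
E
```

```text
[[ 0.5029 -0.0074  0.03  ]
 [ 0.5015 -0.0985  0.03  ]
 [ 0.4388  0.0656  0.016 ]
 [ 0.4204 -0.2142  0.016 ]
 [ 0.5745  0.0575  0.042 ]
 [ 0.5563 -0.2262  0.042 ]
 [ 0.5482  0.3185  0.01  ]
 [ 0.5404 -0.365   0.042 ]
 [ 0.4096 -0.3702  0.01  ]]
[[-0.001 -0.936  0.351]
 [-0.002  0.351  0.936]
 [-1.     0.    -0.002]]
```

View pics/c0.png

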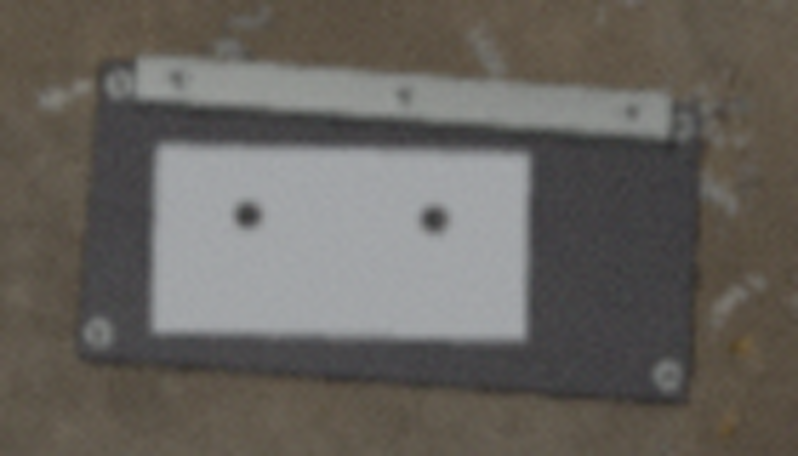

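Call:
{"name": "step_arm", "arguments": {
  "series": [
    {"x": 3, "y": -4, "twist": 2},
    {"x": 5, "y": -8, "twist": 4},
    {"x": 7, "y": -12, "twist": 6},
    {"x": 9, "y": -16, "twist": 8},
    {"x": 11, "y": -20, "twist": 10},
    {"x": 13.5, "y": -24, "twist": 12},
    {"x": 16, "y": -28, "twist": 14},
    {"x": 18, "y": -32, "twist": 16},
    {"x": 20, "y": -36, "twist": 17},
    {"x": 22.5, "y": -40, "twist": 17}
  ]
}}

```text
$.series[0]: bad value
```

Call:
{"name": "step_arm", "arguments": {
  "series": [
    {"x": 3, "y": -3, "z": 0, "twist": 2, "jaw": 8.5},
    {"x": 5, "y": -6, "z": 0, "twist": 4, "jaw": 8.5},
    {"x": 7, "y": -9.5, "z": 0, "twist": 6, "jaw": 8.5},
    {"x": 9, "y": -13, "z": 0, "twist": 8, "jaw": 8.5},
    {"x": 11, "y": -16.5, "z": 0, "twist": 10, "jaw": 8.5},
    {"x": 13, "y": -20, "z": 0, "twist": 12, "jaw": 8.5},
    {"x": 15, "y": -23.5, "z": 0, "twist": 14, "jaw": 8.5},
    {"x": 17, "y": -27, "z": 0, "twist": 16, "jaw": 8.5},
    {"x": 19, "y": -30.5, "z": 0, "twist": 17, "jaw": 8.5},
    {"x": 21, "y": -34, "z": 0, "twist": 17, "jaw": 8.5}
  ]
}}

```text
clock: 0.93
eef_pos: [0.3856, 0.1257, 0.2304]
tool_rot: [-0.485, 0.516, 0.484, 0.515]
ft_force: [0.8, 1.0, 0.0]
grip_width: 0.0854
```

Next target is about (0.48, -0.07, 0.22).

Call:
{"name": "step_arm", "arguments": {
  "series": [
    {"x": 2, "y": -4, "z": 0, "twist": 0, "jaw": 8.5},
    {"x": 4, "y": -8, "z": 0, "twist": 0, "jaw": 8.5},
    {"x": 6, "y": -11.5, "z": 0, "twist": 0, "jaw": 8.5},
    {"x": 8, "y": -15, "z": 0, "twist": 0, "jaw": 8.5},
    {"x": 9, "y": -18, "z": 0, "twist": 0, "jaw": 8.5},
    {"x": 9.5, "y": -19.5, "z": 0, "twist": 0, "jaw": 8.5},
    {"x": 9.5, "y": -19.5, "z": 0, "twist": 0, "jaw": 8.5}
  ]
}}

```text
clock: 1.52
eef_pos: [0.4813, -0.0727, 0.2295]
tool_rot: [-0.483, 0.517, 0.483, 0.515]
ft_force: [0.5, -0.1, 0.1]
grip_width: 0.0846
```

```bash
python3 - <<'E'
from h import *
from workcell import bot
import pickle
o=bot.get_obs();p,d=bot.camera("wrist");pickle.dump((o,p,d),open("w1.pkl","wb"));print(o["eef_pos"],o["clock"])
cv2.imwrite("pics/w1.png",p[:,:,::-1])
p2,d2=bot.camera("side");cv2.imwrite("pics/s1.png",p2[:,:,::-1])
E
```

```text
[ 0.48132339 -0.07270081  0.22947226] 1.5167
```

View pics/w1.png

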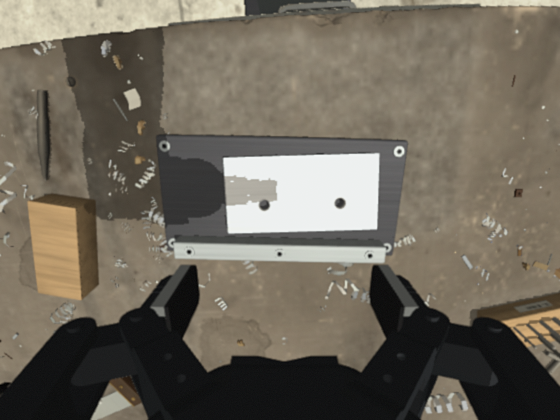

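View pics/s1.png

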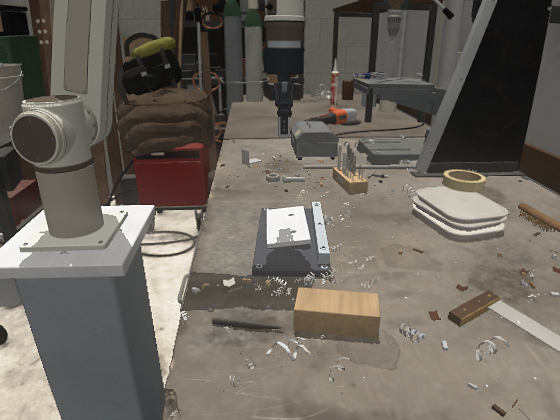

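```bash
python3 - <<'E'
from h import *
import pickle
o,p,d=pickle.load(open("w1.pkl","rb"))
c=p[125:273,150:416,::-1];cv2.imwrite("pics/c1.png",cv2.resize(c,None,fx=3,fy=3,interpolation=cv2.INTER_CUBIC))
E
```

```text
(no output)
```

View pics/c1.png

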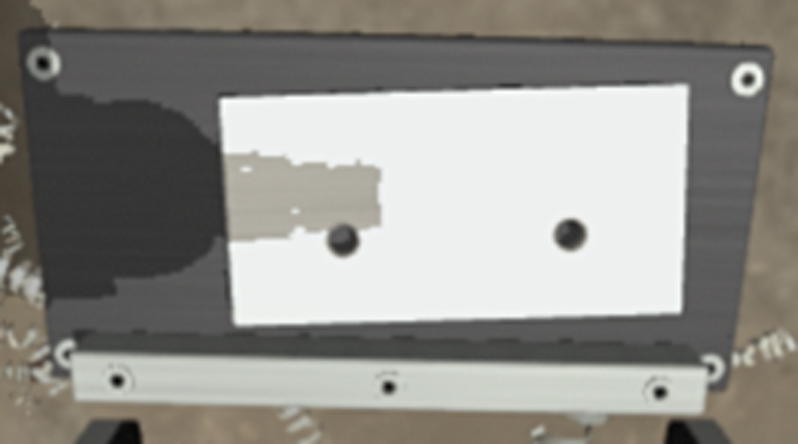

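```bash
cat > fit.py <<'E'
from h import *
from scipy.optimize import least_squares
def fixpts(q,P):
    c,s=np.cos(q[2]),np.sin(q[2]); P=np.asarray(P,float)/1000
    return np.c_[q[0]+c*P[:,0]-s*P[:,1],q[1]+s*P[:,0]+c*P[:,1],P[:,2]]
def platepts(q,P,tilt,z0=16):  # q = pose of near-bottom-edge based plate; tilted about near-bottom edge
    P=np.asarray(P,float); x=P[:,0]+45; ct,st=np.cos(tilt),np.sin(tilt)
    Q=np.c_[-45+x*ct-P[:,2]*st,P[:,1],z0+x*st+P[:,2]*ct]
    return fixpts(q,Q)
def fit(fn,uv,info,R,t,q0):
    r=least_squares(lambda q:(proj(fn(q),info,R,t)-uv).ravel(),q0,loss="soft_l1",x_scale=[.01,.01,.1])
    return r.x,(proj(fn(r.x),info,R,t)-uv)
def rel(qf,qp):
    c,s=np.cos(qf[2]),np.sin(qf[2]);d=(qp[:2]-qf[:2])*1000
    return np.array([c*d[0]+s*d[1],-s*d[0]+c*d[1],qp[2]-qf[2]])
FIX=[[50.5,-130,42],[50.5,130,42],[72.5,130,42],[72.5,-130,42],[-75,-150,16],[-75,150,16],[61.5,0,42]]
PL=[[-45,-90,10],[-45,90,10],[45,90,10],[45,-90,10],[12,-45,10],[12,45,10]]
E
python3 - <<'E'
from fit import *
from workcell import bot
import pickle
o,p,d=pickle.load(open("w1.pkl","rb"));i=bot.camera_info("wrist");R,t=wristRt(i,o)
cv=lambda a:(np.array(a,float)+.5)/3-.5+[150,125]
uf=cv([[72,351],[708,367],[704,412],[75,400],[20,32],[773,47],[389,387]])
up=cv([[220,98],[689,85],[681,313],[234,325],[343,238],[570,233]])
qf,rf=fit(lambda q:fixpts(q,FIX),uf,i,R,t,[.49,-.07,-.06]);print(qf.round(4),rf.round(1).tolist())
for tl in [0,.11]:
  qp,rp=fit(lambda q:platepts(q,PL,tl),up,i,R,t,[.49,-.05,0]);print(qp.round(4),rp.round(1).tolist());print(rel(qf,qp).round(3))
# depth check
for (u,v) in cv([[450,100],[450,290],[150,50]]): 
    k=d[int(v),int(u)];n=cv2.undistortPoints(np.array([[[u,v]]]),i["camera_matrix"],i["D"]).ravel();print((R.T@(np.r_[n,1]*k-t)).round(4))
# finger tips depth
for (u,v) in [(188,270),(380,270),(190,285),(378,285)]:
    k=d[v,u];n=cv2.undistortPoints(np.array([[[u*1.,v]]]),i["camera_matrix"],i["D"]).ravel();print((R.T@(np.r_[n,1]*k-t)).round(4))
E
```

```text
[ 0.4977 -0.0786 -0.0896] [[-1.0, 0.6], [1.0, -0.2], [0.1, 1.1], [-0.3, 0.7], [-1.5, -0.7], [1.5, -0.1], [0.2, -0.6]]
[ 0.4904 -0.0529 -0.0403] [[0.6, 0.6], [-0.5, 0.9], [-2.4, -2.0], [2.2, -2.4], [0.6, 0.2], [-0.7, -0.0]]
[-9.596 24.972  0.049]
[ 0.4906 -0.0531 -0.0402] [[0.4, -0.1], [-0.7, 0.1], [-0.2, -0.4], [0.5, -0.6], [0.0, 0.6], [-0.0, 0.3]]
[-9.394 24.746  0.049]
[ 0.4478 -0.0531  0.0277]
[ 0.5218 -0.0574  0.0361]
[ 0.4214 -0.169   0.0162]
[ 0.4673 -0.1158  0.2524]
[ 0.4723 -0.0291  0.2539]
[ 0.4735 -0.1151  0.2552]
[ 0.4794 -0.03    0.2547]
```

```bash
python3 - <<'E'
from fit import *
from workcell import bot
import pickle
o,p,d=pickle.load(open("w1.pkl","rb"));i=bot.camera_info("wrist");R,t=wristRt(i,o)
v,u=np.mgrid[255:330,140:430];k=d[v,u].ravel();uv=np.c_[u.ravel(),v.ravel()].astype(float)
n=cv2.undistortPoints(uv.reshape(-1,1,2),i["camera_matrix"],i["D"]).reshape(-1,2)
X=(np.c_[n,np.ones(len(n))]*k[:,None]-t)@R
T=Ro.from_quat(o["tool_rot"]).as_matrix();L=(X-o["eef_pos"])@T
m=(k>0)&(X[:,2]>.2);L=L[m]*1000
for s in (1,-1):
    a=L[L[:,2]*s>0]; a=a[np.argsort(-a[:,0])]; print(a[:400:40].round(1)); b=a[a[:,0]>-35];print(b.min(0),b.max(0))
E
```

```text
[[-13.2  -7.1  42.7]
 [-16.    4.7  42.3]
 [-17.2  -6.8  42.1]
 [-18.2   7.5  41.9]
 [-19.2  -1.6  42. ]
 [-20.3   1.7  41.9]
 [-21.    8.5  42.5]
 [-21.9  11.   44.3]
 [-22.7   3.7  42.4]
 [-23.5  -6.6  41.8]]
[-34.98849249 -11.20009351  41.58265217] [-13.22991892  12.40067054  55.89535205]
[[-13.5   0.1 -43. ]
 [-16.   -1.8 -42.5]
 [-17.1   8.1 -42.7]
 [-18.3  -6.  -42.8]
 [-19.3  11.3 -48.9]
 [-20.1  -8.2 -43. ]
 [-21.   11.2 -42.7]
 [-21.7   7.4 -53.7]
 [-22.4  -4.4 -42.9]
 [-23.1  11.8 -46.6]]
[-34.95758158 -10.8926     -56.66291759] [-13.47558509  12.54407742 -42.21328618]
```

```bash
cat > tgt.py <<'E'
from fit import *
QF=np.array([.4977,-.0786,-.0896])
def tgt(obs,fx,fy,z,jawoff=0):
    """print shift to reach fixture (fx,fy) mm, tcp z mm, jaw axis along fixture y + jawoff deg"""
    T=Ro.from_quat(obs["tool_rot"]).as_matrix();a=np.degrees(np.arctan2(T[1,2],T[0,2]))
    w=fixpts(QF,[[fx,fy,z]])[0]; s=(w-obs["eef_pos"])*100
    tw=(90+np.degrees(QF[2])+jawoff-a+180)%360-180
    print("shift cm",s.round(2),"twist",round(tw,2),"now fix",rel(QF,np.r_[obs["eef_pos"][:2],0])[:2].round(1),"F",obs["ft_force"].round(1),"t",obs["clock"])
if __name__=="__main__":
    import sys
    from workcell import bot
    tgt(bot.get_obs(),*map(float,sys.argv[1:]))
E
python3 tgt.py -84 25 60; python3 tgt.py -84 25 7
python3 -c "
from tgt import *
print(fixpts(QF,[[1,0,0],[0,1,0]])*1000-np.r_[QF[:2],0]*1000)"
```

```text
shift cm [ -6.39   2.35 -16.97] twist -1.52 now fix [-18.3   7.3] F [-0.2  1.   0.2] t 1.6167
shift cm [ -6.39   2.35 -22.27] twist -1.52 now fix [-18.3   7.3] F [-0.2  1.   0.2] t 1.6167
[[ 0.9959886  -0.08948016  0.        ]
 [ 0.08948016  0.9959886   0.        ]]
```

Call:
{"name": "step_arm", "arguments": {
  "series": [
    {"x": -3.5, "y": 1.2, "z": -1, "twist": -0.8, "jaw": 8.5},
    {"x": -6.4, "y": 2.4, "z": -4, "twist": -1.5, "jaw": 8.5},
    {"x": -6.4, "y": 2.4, "z": -8, "twist": -1.5, "jaw": 8.5},
    {"x": -6.4, "y": 2.4, "z": -12, "twist": -1.5, "jaw": 8.5},
    {"x": -6.4, "y": 2.4, "z": -16, "twist": -1.5, "jaw": 8.5},
    {"x": -6.4, "y": 2.4, "z": -19, "twist": -1.5, "jaw": 8.5},
    {"x": -6.4, "y": 2.4, "z": -21, "twist": -1.5, "jaw": 8.5},
    {"x": -6.4, "y": 2.4, "z": -22, "twist": -1.5, "jaw": 8.5},
    {"x": -6.4, "y": 2.4, "z": -22.2, "twist": -1.5, "jaw": 8.5},
    {"x": -6.4, "y": 2.4, "z": -22.2, "twist": -1.5, "jaw": 8.5}
  ]
}}

```text
clock: 2.45
eef_pos: [0.415, -0.0445, 0.0073]
tool_rot: [-0.477, 0.523, 0.479, 0.52]
ft_force: [0.2, 0.7, -0.6]
grip_width: 0.0849
```

```bash
python3 tgt.py -51 25 7; python3 -c "
from workcell import bot
import cv2
p,d=bot.camera('wrist');cv2.imwrite('pics/w2.png',p[:,:,::-1])
p,d=bot.camera('side');cv2.imwrite('pics/s2.png',cv2.resize(p[190:290,230:350,::-1],None,fx=5,fy=5))"
```

```text
shift cm [ 3.41 -0.47 -0.03] twist -0.14 now fix [-85.4  26.6] F [ 0.2  0.7 -0.6] t 2.45
```

View pics/w2.png

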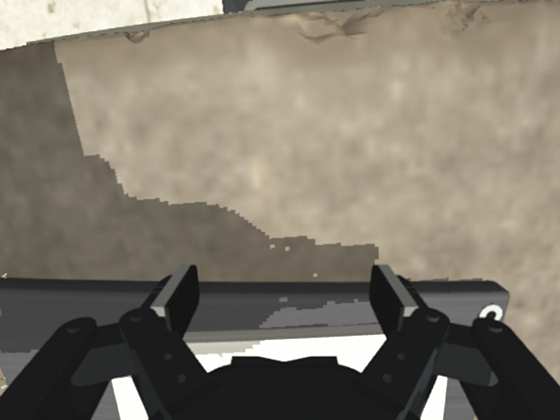

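View pics/s2.png

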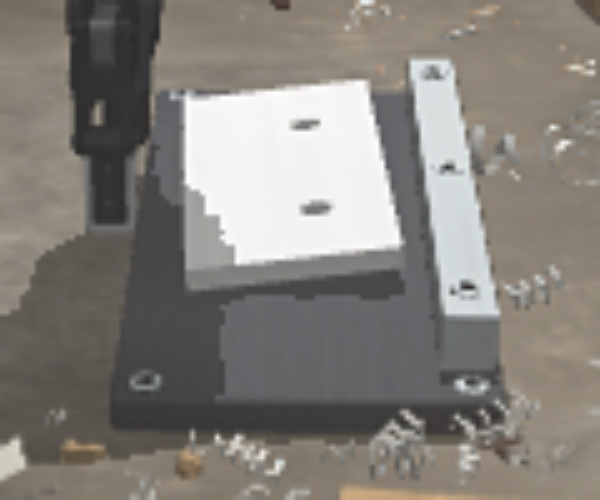

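The wrist and side views show the fingers just in front of the plate's near edge, with both tips above the slab. Now I'll push along fixture +x.

Call:
{"name": "step_arm", "arguments": {
  "series": [
    {"x": 0.7, "y": -0.1, "z": 0, "twist": 0, "jaw": 8.5},
    {"x": 1.3, "y": -0.15, "z": 0, "twist": 0, "jaw": 8.5},
    {"x": 1.5, "y": -0.15, "z": 0, "twist": 0, "jaw": 8.5},
    {"x": 1.7, "y": -0.15, "z": 0, "twist": 0, "jaw": 8.5},
    {"x": 1.9, "y": -0.15, "z": 0, "twist": 0, "jaw": 8.5},
    {"x": 2.1, "y": -0.2, "z": 0, "twist": 0, "jaw": 8.5},
    {"x": 2.3, "y": -0.2, "z": 0, "twist": 0, "jaw": 8.5},
    {"x": 2.5, "y": -0.2, "z": 0, "twist": 0, "jaw": 8.5},
    {"x": 2.7, "y": -0.25, "z": 0, "twist": 0, "jaw": 8.5},
    {"x": 2.9, "y": -0.25, "z": 0, "twist": 0, "jaw": 8.5}
  ]
}}

```text
clock: 3.38
eef_pos: [0.4454, -0.0478, 0.0083]
tool_rot: [-0.477, 0.522, 0.477, 0.521]
ft_force: [-2.9, -0.3, -0.4]
grip_width: 0.085
```

```bash
python3 tgt.py -51 25 7
```

```text
shift cm [ 0.37 -0.14 -0.13] twist -0.08 now fix [-54.9  26. ] F [-2.9 -0.3 -0.4] t 3.3833
```

Call:
{"name": "step_arm", "arguments": {
  "series": [
    {"x": 0.1, "y": 0, "z": -0.05, "twist": 0, "jaw": 8.5},
    {"x": 0.2, "y": 0, "z": -0.05, "twist": 0, "jaw": 8.5},
    {"x": 0.25, "y": 0, "z": -0.05, "twist": 0, "jaw": 8.5}
  ]
}}

```text
clock: 3.63
eef_pos: [0.4477, -0.048, 0.0077]
tool_rot: [-0.477, 0.523, 0.477, 0.521]
ft_force: [-3.3, 0.3, 2.4]
grip_width: 0.0851
```

Call:
{"name": "step_arm", "arguments": {
  "series": [
    {"x": 0.1, "y": 0, "z": 0, "twist": 0, "jaw": 8.5},
    {"x": 0.15, "y": 0, "z": 0, "twist": 0, "jaw": 8.5}
  ]
}}

```text
clock: 3.8
eef_pos: [0.4492, -0.048, 0.0077]
tool_rot: [-0.477, 0.523, 0.477, 0.521]
ft_force: [-3.6, 0.2, 1.8]
grip_width: 0.085
```

```bash
python3 tgt.py -51 25 7
```

```text
shift cm [-0.   -0.11 -0.07] twist -0.05 now fix [-51.1  26.1] F [-3.6  0.2  1.8] t 3.8
```

Call:
{"name": "step_arm", "arguments": {
  "series": [
    {"x": 0.1, "y": 0, "z": 0, "twist": 0, "jaw": 8.5},
    {"x": 0.1, "y": 0, "z": 0, "twist": 0, "jaw": 8.5}
  ]
}}

```text
clock: 3.97
eef_pos: [0.4497, -0.0481, 0.0076]
tool_rot: [-0.477, 0.523, 0.478, 0.52]
ft_force: [-3.9, 1.0, 2.6]
grip_width: 0.0848
```

Call:
{"name": "step_arm", "arguments": {
  "series": [
    {"x": 0.1, "y": 0, "z": 0, "twist": 0, "jaw": 8.5},
    {"x": 0.1, "y": 0, "z": 0, "twist": 0, "jaw": 8.5}
  ]
}}

```text
clock: 4.13
eef_pos: [0.4498, -0.0481, 0.0075]
tool_rot: [-0.477, 0.524, 0.478, 0.52]
ft_force: [-4.5, 0.2, 3.8]
grip_width: 0.0854
```

```bash
python3 tgt.py -51 25 7; python3 -c "
from workcell import bot
import cv2
p,d=bot.camera('side');cv2.imwrite('pics/s3.png',cv2.resize(p[190:290,230:350,::-1],None,fx=5,fy=5))"
```

```text
shift cm [-0.06 -0.11 -0.05] twist -0.04 now fix [-50.5  26.1] F [-4.5  0.2  3.8] t 4.1333
```

View pics/s3.png

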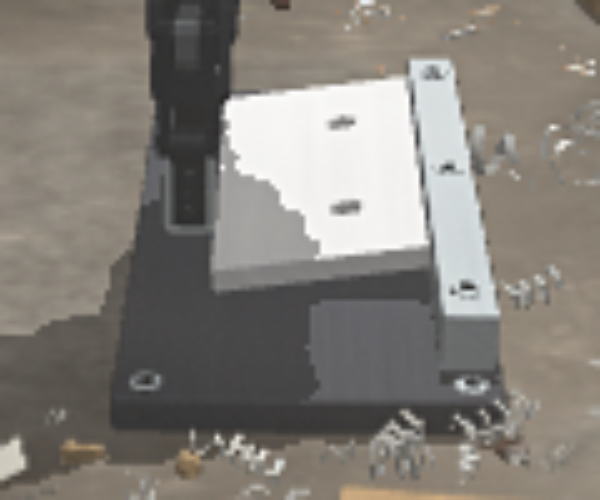

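Call:
{"name": "step_arm", "arguments": {
  "series": [
    {"x": 0.15, "y": 0, "z": 0, "twist": 0, "jaw": 8.5},
    {"x": 0.2, "y": 0, "z": 0, "twist": 0, "jaw": 8.5},
    {"x": 0.2, "y": 0, "z": 0, "twist": 0, "jaw": 8.5}
  ]
}}

```text
clock: 4.43
eef_pos: [0.4498, -0.048, 0.0073]
tool_rot: [-0.476, 0.525, 0.479, 0.519]
ft_force: [-8.2, -0.1, 5.8]
grip_width: 0.0852
```

Call:
{"name": "step_arm", "arguments": {
  "series": [
    {"x": 0.2, "y": 0, "z": 0, "twist": 0, "jaw": 8.5},
    {"x": 0.3, "y": 0, "z": 0, "twist": 0, "jaw": 8.5},
    {"x": 0.3, "y": 0, "z": 0, "twist": 0, "jaw": 8.5}
  ]
}}

```text
clock: 4.68
eef_pos: [0.4497, -0.0479, 0.0068]
tool_rot: [-0.474, 0.526, 0.48, 0.517]
ft_force: [-10.1, -0.3, 7.9]
grip_width: 0.0852
```

```bash
python3 tgt.py -85 25 7
```

```text
shift cm [-3.45  0.18  0.02] twist -0.04 now fix [-50.5  26.3] F [-10.1  -0.3   7.9] t 4.6833
```

Call:
{"name": "step_arm", "arguments": {
  "series": [
    {"x": -1, "y": 0.1, "z": 0, "twist": 0, "jaw": 8.5},
    {"x": -3, "y": 0.2, "z": 0.1, "twist": 0, "jaw": 8.5},
    {"x": -3.5, "y": 0.2, "z": 3, "twist": 0, "jaw": 8.5},
    {"x": -3.5, "y": 0.2, "z": 7, "twist": 0, "jaw": 8},
    {"x": -2, "y": 0, "z": 11, "twist": 0, "jaw": 6},
    {"x": 0, "y": -0.5, "z": 15, "twist": 0, "jaw": 5},
    {"x": 2, "y": -1.5, "z": 18, "twist": 0, "jaw": 4},
    {"x": 3, "y": -2.5, "z": 21, "twist": 0, "jaw": 4},
    {"x": 3, "y": -2.5, "z": 22, "twist": 0, "jaw": 4},
    {"x": 3, "y": -2.5, "z": 22, "twist": 0, "jaw": 4}
  ]
}}

```text
clock: 5.52
eef_pos: [0.4836, -0.0737, 0.2304]
tool_rot: [-0.477, 0.524, 0.477, 0.52]
ft_force: [0.0, -1.2, 0.2]
grip_width: 0.0401
```

```bash
python3 - <<'E'
from h import *
from workcell import bot
import pickle
o=bot.get_obs();p,d=bot.camera("wrist");pickle.dump((o,p,d),open("w3.pkl","wb"));print(o["eef_pos"],o["clock"],o["joint_pos"].round(2),o["grip_width"])
c=p[125:273,150:416,::-1];cv2.imwrite("pics/c3.png",cv2.resize(c,None,fx=3,fy=3,interpolation=cv2.INTER_CUBIC))
i=bot.camera_info("wrist");R,t=wristRt(i,o)
v,u=np.mgrid[255:330,140:430];k=d[v,u].ravel();uv=np.c_[u.ravel(),v.ravel()].astype(float)
n=cv2.undistortPoints(uv.reshape(-1,1,2),i["camera_matrix"],i["D"]).reshape(-1,2)
X=(np.c_[n,np.ones(len(n))]*k[:,None]-t)@R
T=Ro.from_quat(o["tool_rot"]).as_matrix();L=(X-o["eef_pos"])@T
L=L[(k>0)&(X[:,2]>.2)]*1000;print(L.max(0),L[L[:,0]>-20].min(0),L[L[:,0]>-20].max(0))
E
```

```text
[ 0.48357023 -0.07366984  0.23044781] 5.5167 [-0.15  0.22 -0.02  1.33 -0.   -0.06] 0.04009717639195147
[-1.64569143 18.58989487 52.08251189] [-19.97701901 -10.68646855 -33.97234011] [-1.64569143 12.09839407 33.35128906]
```

View pics/c3.png

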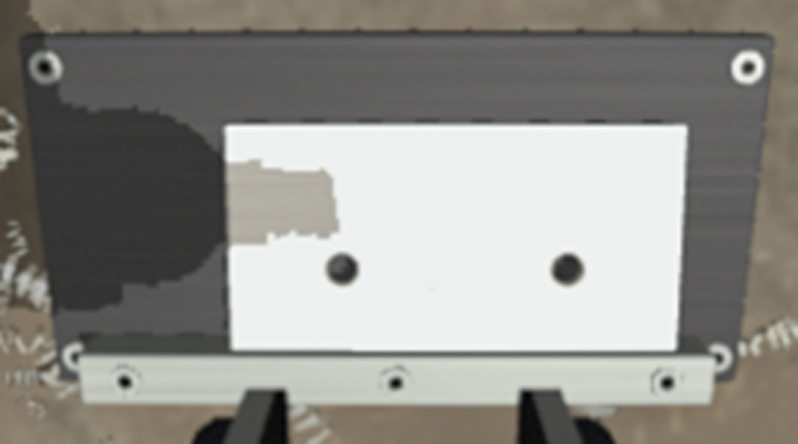

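The plate is flush with the rail. Refitting its pose.

```bash
python3 - <<'E'
from fit import *
from workcell import bot
import pickle
o,p,d=pickle.load(open("w3.pkl","rb"));i=bot.camera_info("wrist");R,t=wristRt(i,o)
cv=lambda a:(np.array(a,float)+.5)/3-.5+[150,125]
uf=cv([[81,357],[714,357],[711,403],[84,403],[20,35],[773,35],[396,382]])
up=cv([[225,125],[687,125],[678,350],[231,350],[342,267],[568,267]])
qf,rf=fit(lambda q:fixpts(q,FIX),uf,i,R,t,[.49,-.07,-.06]);print(qf.round(4),rf.round(1).tolist())
for tl in [0.11,.145]:
  qp,rp=fit(lambda q:platepts(q,PL,tl),up,i,R,t,[.49,-.05,0]);print(qp.round(4),rp.round(1).tolist());print(rel(qf,qp).round(3))
E
python3 tgt.py 0 138 230 -90;python3 tgt.py 0 138 20 -90
```

```text
[ 0.498  -0.0787 -0.0901] [[-1.6, -0.4], [1.2, -0.3], [0.4, 0.9], [-0.6, 0.7], [-1.1, 0.1], [1.4, -0.1], [0.2, -0.1]]
[ 0.5058 -0.0557 -0.0893] [[0.4, 0.1], [-0.4, 0.1], [-1.5, -0.9], [1.2, -0.8], [0.3, 0.5], [-0.3, 0.4]]
[5.7430e+00 2.3569e+01 1.0000e-03]
[ 0.5059 -0.0558 -0.0896] [[0.4, -0.1], [-0.4, -0.1], [-0.8, -0.5], [0.6, -0.4], [0.2, 0.5], [-0.1, 0.5]]
[5.8090e+00 2.3512e+01 1.0000e-03]
shift cm [ 2.86 13.2   0.21] twist -90.02 now fix [-16.7   4. ] F [-0.1  0.5 -1. ] t 5.5667
shift cm [  2.86  13.2  -20.79] twist -90.02 now fix [-16.7   4. ] F [-0.1  0.5 -1. ] t 5.5667
```

Call:
{"name": "step_arm", "arguments": {
  "series": [
    {"x": 0.5, "y": 2, "z": 0, "twist": -7, "jaw": 4},
    {"x": 1, "y": 4, "z": 0, "twist": -14, "jaw": 4},
    {"x": 1.5, "y": 6, "z": -1, "twist": -21, "jaw": 4},
    {"x": 2, "y": 8, "z": -2, "twist": -28, "jaw": 4},
    {"x": 2.5, "y": 10, "z": -3, "twist": -35, "jaw": 4},
    {"x": 2.8, "y": 12, "z": -4, "twist": -42, "jaw": 4},
    {"x": 2.9, "y": 13.2, "z": -6, "twist": -49, "jaw": 4},
    {"x": 2.9, "y": 13.2, "z": -8, "twist": -56, "jaw": 4},
    {"x": 2.9, "y": 13.2, "z": -10, "twist": -63, "jaw": 4},
    {"x": 2.9, "y": 13.2, "z": -11, "twist": -70, "jaw": 4}
  ]
}}

```text
clock: 6.4
eef_pos: [0.5067, 0.0594, 0.113]
tool_rot: [-0.087, 0.706, 0.093, 0.697]
ft_force: [-0.5, 0.3, -0.6]
grip_width: 0.04
```

```bash
python3 tgt.py 0 138 19 -90
```

```text
shift cm [ 0.34 -0.05 -9.4 ] twist -19.77 now fix [ -3.4 138.2] F [-0.5  0.3 -0.6] t 6.4
```

Call:
{"name": "step_arm", "arguments": {
  "series": [
    {"x": 0.3, "y": 0, "z": -1, "twist": -7, "jaw": 4},
    {"x": 0.3, "y": 0, "z": -2, "twist": -14, "jaw": 4},
    {"x": 0.3, "y": 0, "z": -4, "twist": -19.8, "jaw": 4},
    {"x": 0.3, "y": 0, "z": -6, "twist": -19.8, "jaw": 4},
    {"x": 0.3, "y": 0, "z": -8, "twist": -19.8, "jaw": 4},
    {"x": 0.3, "y": 0, "z": -9, "twist": -19.8, "jaw": 4},
    {"x": 0.3, "y": 0, "z": -9.4, "twist": -19.8, "jaw": 4},
    {"x": 0.3, "y": 0, "z": -9.4, "twist": -19.8, "jaw": 4}
  ]
}}

```text
clock: 7.07
eef_pos: [0.5077, 0.0594, 0.0173]
tool_rot: [0.036, 0.711, -0.028, 0.701]
ft_force: [-0.7, -0.2, 1.1]
grip_width: 0.0402
```

```bash
python3 tgt.py 0 125 19 -90; python3 -c "
from workcell import bot
import cv2
p,d=bot.camera('wrist');cv2.imwrite('pics/w4.png',p[:,:,::-1])
p,d=bot.camera('side');cv2.imwrite('pics/s4.png',cv2.resize(p[170:290,220:350,::-1],None,fx=5,fy=5))"
```

```text
shift cm [ 0.12 -1.35  0.17] twist 0.02 now fix [ -2.4 138.3] F [-0.7 -0.2  1.1] t 7.0667
```

View pics/w4.png

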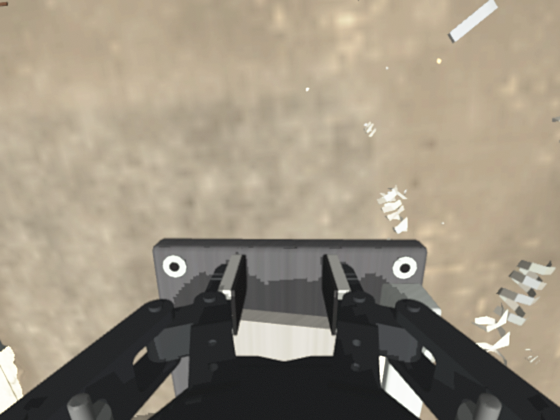

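View pics/s4.png

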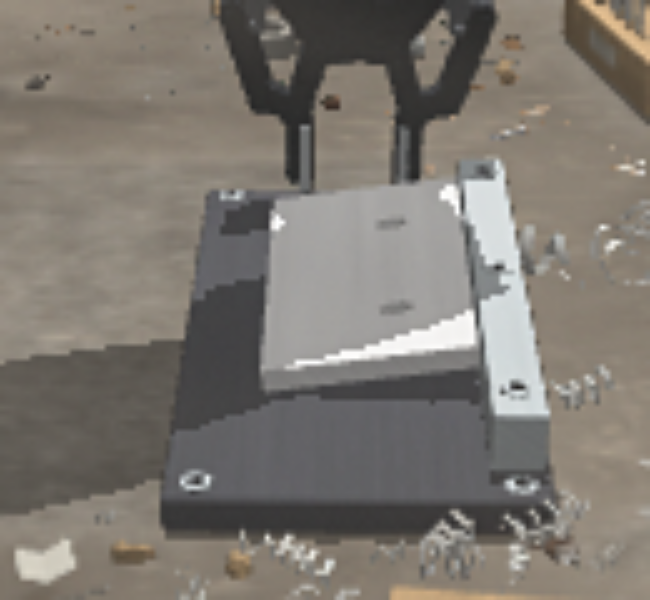

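Call:
{"name": "step_arm", "arguments": {
  "series": [
    {"x": 0.05, "y": -0.8, "z": 0.15, "twist": 0, "jaw": 4},
    {"x": 0, "y": -1.3, "z": 0.15, "twist": 0, "jaw": 4},
    {"x": 0, "y": -1.5, "z": 0.15, "twist": 0, "jaw": 4},
    {"x": 0, "y": -1.75, "z": 0.15, "twist": 0, "jaw": 4},
    {"x": 0, "y": -2, "z": 0.15, "twist": 0, "jaw": 4},
    {"x": -0.05, "y": -2.25, "z": 0.15, "twist": 0, "jaw": 4},
    {"x": -0.05, "y": -2.5, "z": 0.15, "twist": 0, "jaw": 4},
    {"x": -0.1, "y": -2.75, "z": 0.15, "twist": 0, "jaw": 4},
    {"x": -0.1, "y": -3, "z": 0.15, "twist": 0, "jaw": 4},
    {"x": -0.1, "y": -3.2, "z": 0.15, "twist": 0, "jaw": 4}
  ]
}}

```text
clock: 8.0
eef_pos: [0.5084, 0.0266, 0.0205]
tool_rot: [0.036, 0.71, -0.028, 0.703]
ft_force: [0.5, -0.1, 1.4]
grip_width: 0.0401
```

```bash
python3 tgt.py 0 101 19 -90; python3 -c "
from workcell import bot
import cv2
p,d=bot.camera('side');cv2.imwrite('pics/s5.png',cv2.resize(p[170:290,220:350,::-1],None,fx=5,fy=5))"
```

```text
shift cm [-0.17 -0.46 -0.15] twist 0.04 now fix [  1.3 105.7] F [ 0.5 -0.1  1.4] t 8.0
```

View pics/s5.png

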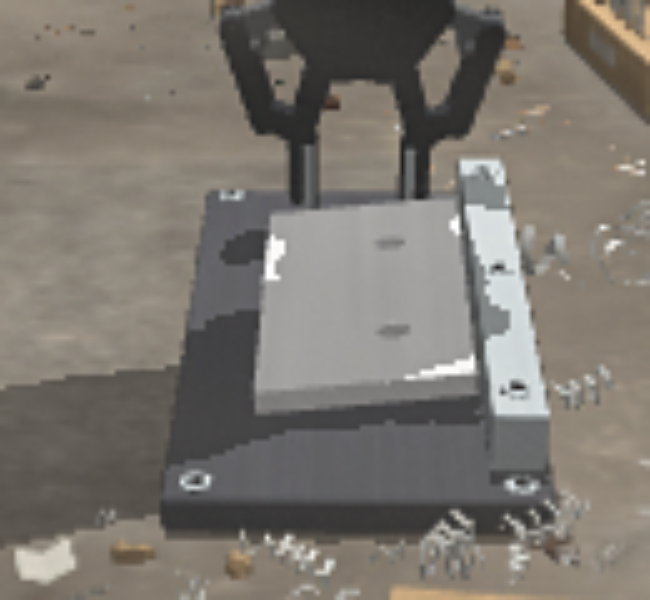

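Call:
{"name": "step_arm", "arguments": {
  "series": [
    {"x": 0, "y": -0.1, "z": 0, "twist": 0, "jaw": 4},
    {"x": 0, "y": -0.15, "z": 0, "twist": 0, "jaw": 4},
    {"x": 0, "y": -0.2, "z": 0, "twist": 0, "jaw": 4},
    {"x": 0, "y": -0.25, "z": 0, "twist": 0, "jaw": 4}
  ]
}}

```text
clock: 8.38
eef_pos: [0.5078, 0.0236, 0.02]
tool_rot: [0.036, 0.711, -0.029, 0.702]
ft_force: [-0.3, 2.5, -0.7]
grip_width: 0.0402
```

```bash
python3 tgt.py 0 101 19 -90; python3 -c "
from workcell import bot
import cv2
p,d=bot.camera('side');cv2.imwrite('pics/s6.png',cv2.resize(p[170:290,220:350,::-1],None,fx=5,fy=5))"
```

```text
shift cm [-0.11 -0.16 -0.1 ] twist 0.07 now fix [  0.9 102.7] F [-0.3  2.5 -0.7] t 8.3833
```

View pics/s6.png

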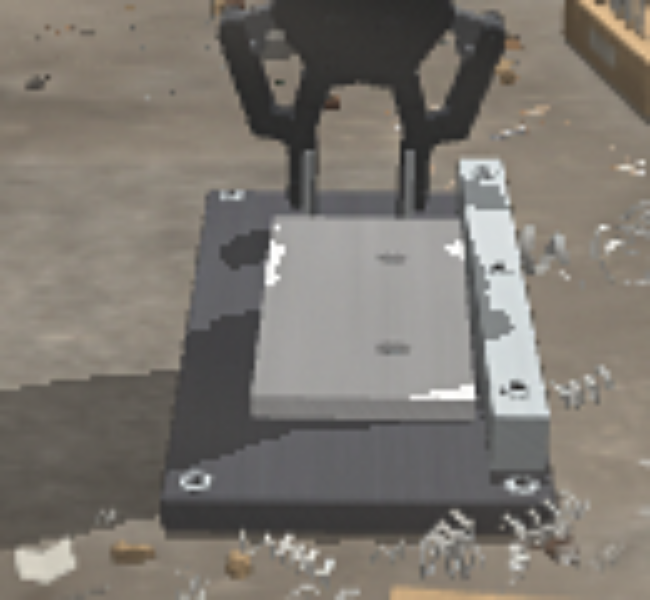

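The plate appears to have dropped, since the side view no longer shows a tilt. I'll back off and look from above.

Call:
{"name": "step_arm", "arguments": {
  "series": [
    {"x": 0.1, "y": 1, "z": 0, "twist": 0, "jaw": 4},
    {"x": 0.2, "y": 3, "z": 0, "twist": 0, "jaw": 4},
    {"x": 0.2, "y": 3.5, "z": 3, "twist": 0, "jaw": 4},
    {"x": 0.2, "y": 3.5, "z": 7, "twist": 0, "jaw": 4},
    {"x": 0, "y": 3, "z": 11, "twist": 7, "jaw": 4},
    {"x": -0.5, "y": 1, "z": 15, "twist": 14, "jaw": 4},
    {"x": -1, "y": -2, "z": 18, "twist": 21, "jaw": 4},
    {"x": -1.5, "y": -4, "z": 20, "twist": 28, "jaw": 4},
    {"x": -2, "y": -6, "z": 21, "twist": 35, "jaw": 4},
    {"x": -2.5, "y": -8, "z": 21, "twist": 42, "jaw": 4}
  ]
}}

```text
clock: 9.27
eef_pos: [0.4847, -0.0573, 0.2338]
tool_rot: [-0.225, 0.673, 0.226, 0.667]
ft_force: [0.3, -1.0, 0.6]
grip_width: 0.04
```

Call:
{"name": "step_arm", "arguments": {
  "series": [
    {"x": 0, "y": -1, "z": 0, "twist": 7, "jaw": 4},
    {"x": 0, "y": -1.5, "z": 0, "twist": 14, "jaw": 4},
    {"x": 0, "y": -1.8, "z": 0, "twist": 21, "jaw": 4},
    {"x": 0, "y": -1.8, "z": 0, "twist": 28, "jaw": 4},
    {"x": 0, "y": -1.8, "z": 0, "twist": 35, "jaw": 4},
    {"x": 0, "y": -1.8, "z": 0, "twist": 42, "jaw": 4},
    {"x": 0, "y": -1.8, "z": 0, "twist": 48, "jaw": 4},
    {"x": 0, "y": -1.8, "z": 0, "twist": 48, "jaw": 4}
  ]
}}

```text
clock: 9.93
eef_pos: [0.4848, -0.075, 0.2339]
tool_rot: [-0.48, 0.523, 0.478, 0.517]
ft_force: [0.4, 0.4, 0.1]
grip_width: 0.0399
```

```bash
python3 - <<'E'
from h import *
from workcell import bot
import pickle
o=bot.get_obs();p,d=bot.camera("wrist");pickle.dump((o,p,d),open("w5.pkl","wb"));print(o["eef_pos"],o["clock"])
c=p[125:273,150:416,::-1];cv2.imwrite("pics/c5.png",cv2.resize(c,None,fx=3,fy=3,interpolation=cv2.INTER_CUBIC))
p,d=bot.camera('side');cv2.imwrite('pics/s7.png',cv2.resize(p[170:290,220:350,::-1],None,fx=5,fy=5))
E
```

```text
[ 0.48481712 -0.07499376  0.23389497] 9.9333
```

View pics/c5.png

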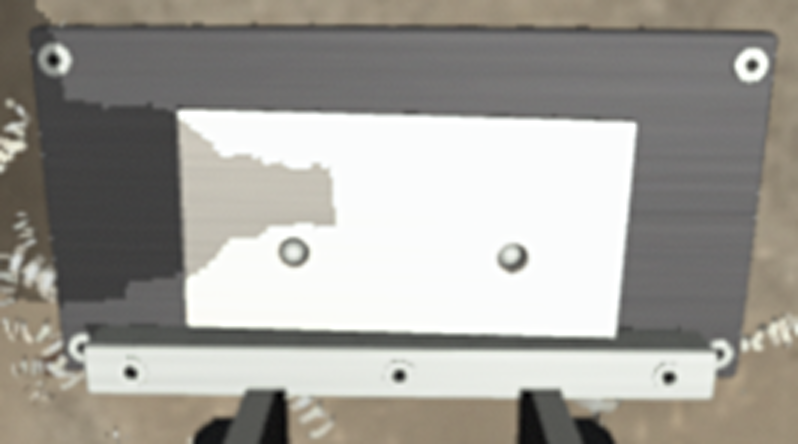

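View pics/s7.png

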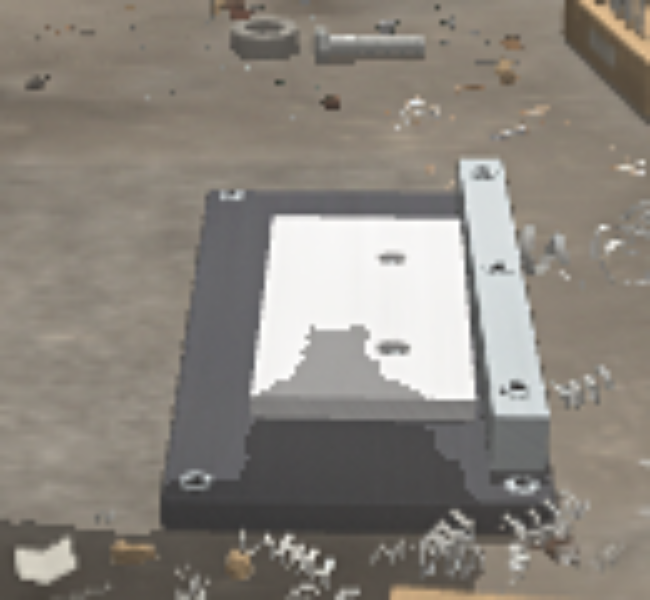

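Both holes now show pin noses. I'll check flatness and pose with depth.

```bash
python3 - <<'E'
from fit import *
from workcell import bot
import pickle
o,p,d=pickle.load(open("w5.pkl","rb"));i=bot.camera_info("wrist");R,t=wristRt(i,o)
cv=lambda a:(np.array(a,float)+.5)/3-.5+[150,125]
uf=cv([[86,347],[716,353],[713,398],[88,391],[31,30],[776,36],[400,376]])
up=cv([[177,110],[637,123],[616,337],[188,325],[293,251],[512,256]])
qf,rf=fit(lambda q:fixpts(q,FIX),uf,i,R,t,[.49,-.07,-.06]);print(qf.round(4),rf.round(1).tolist())
for tl in [0,0.05]:
  qp,rp=fit(lambda q:platepts(q,PL,tl),up,i,R,t,[.49,-.05,0]);print(qp.round(4),rp.round(1).tolist());print(rel(qf,qp).round(3))
def plane(poly):
    m=np.zeros(d.shape,np.uint8);cv2.fillPoly(m,[cv(poly).astype(np.int32)],1)
    v,u=np.nonzero((m>0)&(d>0));n=cv2.undistortPoints(np.c_[u,v].astype(float).reshape(-1,1,2),i["camera_matrix"],i["D"]).reshape(-1,2)
    X=(np.c_[n,np.ones(len(n))]*d[v,u][:,None]-t)@R
    A=np.c_[X[:,:2]-X[:,:2].mean(0),np.ones(len(X))];print(np.linalg.lstsq(A,X[:,2],rcond=None)[0].round(4),len(X))
plane([[190,120],[620,135],[605,230],[195,225]]);plane([[190,120],[620,135],[605,230],[600,325],[560,320],[550,230],[195,225]])
plane([[60,90],[60,70],[740,75],[740,100]])
E
```

```text
[ 0.4985 -0.0787 -0.0911] [[-1.1, -0.1], [1.0, 0.0], [-0.0, 1.4], [0.0, 1.6], [-1.4, -0.5], [1.7, -0.5], [-0.0, -0.2]]
[ 0.5013 -0.0779 -0.1098] [[0.6, 0.0], [-0.6, -0.2], [-0.8, -0.5], [0.2, -0.4], [0.3, 0.3], [0.2, 0.6]]
[ 2.723  1.064 -0.019]
[ 0.5011 -0.0779 -0.1095] [[0.6, -0.6], [-0.6, -0.8], [0.1, 0.1], [-0.7, 0.3], [-0.0, 0.3], [0.5, 0.6]]
[ 2.486  1.086 -0.018]
[-0.0004  0.0003  0.027 ] 4852
[-0.0011  0.0003  0.027 ] 5374
[-0.009   0.0005  0.017 ] 1932
```

```bash
python3 - <<'E'
from workcell import bot
import numpy as np,cv2
p,d=bot.camera("side");a=np.load("side0.npz")["p"]
df=np.abs(p.astype(int)-a).max(2)
for n,(u0,v0,u1,v1) in dict(punch=(208,312,286,335),block=(290,283,384,345),bolt=(262,170,310,188)).items(): print(n,(df[v0:v1,u0:u1]>60).sum())
print(bot.get_obs()["joint_vel"].round(3),bot.get_obs()["clock"]);print(bot.job_done())
E
```

```text
punch 0
block 0
bolt 0
[-0.004 -0.     0.     0.003  0.003 -0.01 ] 10.0833
the job is handed in; nothing more can be done
None
```

The plate is down over both pins and lying flat on the fixture. The job was handed in at about 10.1 s, well under the 42 s limit.

- **Moves:** I pushed the near edge with both open fingertips until the plate was flush with the stop rail. The push peaked at about 10 N and the plate stalled there. I then pushed the left edge with both tips, about 22 mm to the right along the rail, until the plate dropped. The last move lifted the gripper clear, with the tips about 0.2 m above the plate.
- **Seating:** Both pin noses are visible in the holes. The plate's top is level to about 0.001 rad and 10 mm above the slab, which is its own thickness, so it is fully down.
- **Not exactly centred:** The last fit put the plate at fixture x ≈ 2.7, y ≈ 1.1 mm, turned about -0.019 rad, against the nominal 4, 0 and 0. That is within the 1.5 mm play of the holes on the pins and about 2 mm of calibration error, so I left it.
- **Bystanders:** The punch, block and bolt showed no change between the first and last side images.

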